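# Knock a stuck guide roller up out of its fixture nest

## Task

A guide roller is stuck below the rim of the fixture nest: take the cranked knockout rod by its lug, reach its pin in under the nest, feel gently for the hidden knockout hole in the slide plate and push the roller up until it stands about 20 mm proud of the rim. Then stand the rod back upright on the bench, clear of the nest. Last, lift the roller out and stand it upright in the empty half of the tray; never force the pin against nest or roller, tip the roller over, or disturb the other things.

Things in the scene. Friction and masses are not known exactly. Their poses are not given: they have to be found in the camera images.
- nest: Fixture nest screwed to the bench: bright steel block 80 (x) x 88 (y) mm, from 70 to 124 mm above the bench, on two dark side plates 68 mm apart (inside, along y); the space below is open at its -x and +x ends. Origin: on the bench, below the axis of the block's round bore (53.5 mm), where the roller is stuck. Bolted flanges reach y = +-67 mm, plunger ends y = +-59 mm.
- nest_under (a point): Point of the bore's axis on the underside of the slide plate, 62 mm above the bench. The plate, 8 mm thick, is the bore's floor. It has one 18 mm through hole, hidden from sight: its centre is at x = 0 in the nest's frame, but at any y from -11 to +11 mm, as the plate was shifted in its grooves along y and clamped (it will not move). Find the hole by feel with the pin.
- nest_mouth (a point): Centre of the bore's mouth, 124 mm above the bench. Two opposed spring plungers (brass bodies on the +-y faces) grip the roller's side in the block: pushing it up takes about 8 to 20 N, and it stays where it was pushed to.
- roller: Dark spool-shaped guide roller, 52 mm diameter, 52 mm high, 0.14 to 0.28 kg, standing on end in the bore on the slide plate, its top 2 mm below the rim. Origin: centre of its lower end; z up along its axis. When it stands proud, grip it across its 52 mm upper end.
- knockout: Knockout rod of dark bar, cranked to a C in its x-z plane, 0.45 kg, standing on its foot. Origin: under the foot below the pin. Foot 10 mm thick, 32 mm wide, x = -67 to +17 mm; leg x = -67 to -53 mm; top arm 160 to 172 mm up. Put it in at the nest's -x end with both x axes alike: foot between the side plates, top arm passing over the block.
- pin_tip (a point): Centre of the tip of the knockout's upright pin, 46 mm above the rod's origin: 16 mm diameter, tip bevelled to 13 mm over 3 mm. It goes 36 mm into the plate, thus lifts the roller 28 mm, before the foot meets the plate.
- grip_lug (a point): Middle of the knockout's grip lug, straight above the pin, 202 mm above the rod's origin. The lug is 32 mm (x) by 16 mm (y) in plan and stands from 172 to 218 mm: pinch it from above across y.
- tray: Low steel parts tray fixed on the bench, 100 (x) x 168 (y) x 22 mm, 3 mm walls and floor; a wall across the middle parts it into two halves along y. Origin: centre of its underside. The half at its -y end holds a finished roller (leave it); the half at its +y end is empty.
- tray_spot (a point): Centre of the floor of the empty half of the tray.
- big_nut: Rusty hex nut, 30 x 34 x 16 mm, lying on the bench; leave it. Origin: centre of its underside.
- roller_bracket: U bracket with a roller, 39 x 80 x 50 mm, on the bench; leave it. Origin: centre of its underside.
Things that resemble listed ones, but are neither listed nor needed, are in the scene too. Leave any yellow look-alike of the roller alone.

How it is judged:
On the way, in this order (a step that is already met when the one before it is completed fails the run):
1. the roller has been pushed up at least 16 mm in the nest by the pin, which stands in the knockout hole (z of roller in the frame of nest above 0.086 m and x of roller in the frame of nest between -0.004 and 0.004 m and y of roller in the frame of nest between -0.004 and 0.004 m and z of pin_tip in the frame of nest above 0.078 m and x of pin_tip in the frame of nest between -0.006 and 0.006 m and y of pin_tip in the frame of nest between -0.016 and 0.016 m), for 0.05 s.
2. the knockout rod stands upright on the bench again, clear of the nest, with the roller still standing proud in the nest (height (world z) of knockout below 0.006 m and angle between knockout's own z axis and vertical below 0.1 rad and horizontal distance between knockout and nest above 0.07 m and contact force between the fingers and knockout below 0.1 N and z of roller in the frame of nest above 0.08 m and horizontal distance between roller and nest below 0.01 m), for 0.2 s.
At the end, for the whole second after the job is handed in: The roller stands upright (within 0.1 rad) on the floor of the tray's empty half, at rest; the knockout rod stands upright (within 0.1 rad) on the bench, at rest, its pin at least 70 mm from the nest's axis (x of roller in the frame of tray between -0.035 and 0.035 m and y of roller in the frame of tray between 0.015 and 0.075 m and z of roller in the frame of tray below 0.007 m and angle between each of roller, knockout's own z axis and vertical below 0.1 rad and linear speed of each of roller, knockout below 0.02 m/s and height (world z) of knockout below 0.006 m and horizontal distance between knockout and nest above 0.07 m); the robot touches nothing.
It fails at once if the knockout rod is pressed against the nest with more than 40 N (contact force between knockout and nest above 40 N).
It fails at once if the knockout rod is pressed against the roller with more than 40 N (contact force between knockout and roller above 40 N).
It fails at once if the roller is tipped by more than 0.6 rad (angle between roller's own z axis and vertical above 0.6 rad).
It fails at once if another thing (the nut, the roller bracket) is moved more than 15 mm (distance of any of big_nut, roller_bracket from where it was at the start of the episode above 0.015 m).
It also fails if it takes over 72 s, if anything falls off the work surface, if the arm or the gripper's body presses on something with over 40 N, if the wrist force passes 120 N, or if a joint passes its speed limit or range.

## Robot

A 6-joint arm with a two-finger parallel gripper is mounted at the origin on a cart in front of the work surface, level with it; the furniture and walls round the work are solid. World frame = base frame: x ahead of the robot, y to its left, z up, the work surface at z = 0. Lengths are in m, angles in rad, forces in N, time in s.
With the tool pointing down it reaches from about 0.375 to 0.825 m from the base axis. Payload 5.5 kg.
Tool frame: the origin (TCP) lies at the very end of the fingers, on their centre line; the grasp point (between the pads) lies 19 mm behind it; z points along the fingers, y is the line along which they close (so a half turn about z gives the same grasp; the last joint's range is limited). The gripper opens to 85 mm and grips with 20 to 120 N. Pads are 22 mm wide; open, the fingers measure 114 mm over their backs; the gripper's body (76 mm by 85 mm) begins 54 mm behind the grasp point. The pads swing forward as they close: fully open they stand 13 mm farther back than shut.
Start: joints at [1.244, 0.314, -0.047, 1.21, 0, 1.571], TCP at [0.193, 0.568, 0.231] pointing down, gripper open.
Joint ranges: [-2.67, 2.67], [-0.69, 1.73], [-1.03, 1.25], [-2.08, 2.16], [-1.42, 1.45], [-3.14, 3.14]. Speed limits (rad/s): [2.39, 2.39, 3.01, 3.14, 3.14, 3.14].

## Interface

Orientations are given as a unit quaternion [x, y, z, w].
In Python, from plant import observe, capture, hand_in gives the robot as it stands.
- The arm moves only by the tool apply_moves, never from a script. Its arguments are lists of equal length, an entry for each row: "delta_pos": the shift along the world's x, y, z in units of 30 mm (1.0 is 30 mm), a list of three; "roll": the turn about the world's z in units of 6 degrees (1.0 is 6 degrees); "gripper": the closure, from 0 (fully open) to 1 (shut). A call has 1 to 12 rows; each row shifts and turns the commanded pose from where the row before left it; what a row does not reach is not made up. A row lasts 1/12 s, in which the tool goes at most 41.7 mm and 7.16 degrees, less where a joint would pass 70% of its speed; a pose out of reach is approached as far as the arm can. A call is refused whole if a number of a shift passes 1 or a number of a turn 1, either way. A call with a gripper value outside its range is refused whole. The fingers move at their own pace and stop on an object; "grip_force" is the grip in N (left out, the last holds). Time passes only in rows, so rows that do not move let the fingers close. It gives the time, the measured TCP pose, the force, the opening and the grip force at its end, in the units of the state.
- observe(): the state, without advancing time (a new reading comes with each control period).
- capture(name): name is "scene" or "top" or "wrist"; returns a dict with "img" (400x640x3 uint8, blue, green, red), "fov_y" (degrees; the focal length in pixels is half the picture's height over the tangent of half this angle, whatever the lens; pixels are square), "cx", "cy" (the principal point, pixels), "extrinsics" (4x4, takes a point from world to camera coordinates). Camera axes: x right, y down, z forward; pixel columns grow to the right and rows downward; lengths in m; the calibration is good to about 2 mm. A picture is of the moment at which its call begins. There is no depth.
- hand_in(): hands the job in; it is judged then, once.
The state is a dict: "t": time; "qpos": joint angles; "qd": joint speeds; "tau": joint torques, N m; "position": TCP position; "tcp_rot": TCP orientation; "wrist_force": force on the tool from outside, world axes, zero at the start; "moment": the same for the moment, N m; "gripper_width": finger opening in m; "finger_force": force on a finger pad.
Only numpy, scipy, OpenCV 4.12 (cv2) and the standard library are available. Lean on these libraries where they do the work, as an engineer would, in place of code of your own. Each camera call takes 0.05 s, during which the arm holds its last target. There are 200 camera calls.

## Working session

There is one attempt and no reset: what is moved stays moved. The work goes in short steps, Python scripts to look and compute and a tool call to move; the robot and the scene stay as the last step left them, time stands still between calls to the robot, and variables do not carry over. Pictures are saved under pics/ and viewed, at most 11 in all, crops included, and the job is handed in when it is done.

Besides the shell and the picture viewer there is one more tool, called after "Request:" as a command line: name --pt "numbers of a row" for each row, then --argument value for the rest. apply_moves: Moves the arm, as the interface text tells. Its arguments: {"type":"object","properties":{"delta_pos":{"type":"array","items":{"type":"array","items":{"type":"number"}}},"roll":{"type":"array","items":{"type":"number"}},"gripper":{"type":"array","items":{"type":"number"}},"grip_force":{"type":"number"}},"required":["delta_pos","roll","gripper"]}

```bash
ls; mkdir -p pics
cat > h.py <<'E'
import numpy as np, cv2, pickle
from plant import observe, capture, hand_in
def cap(n,f):
    c=capture(n); cv2.imwrite(f'pics/{f}.png',c['img']); pickle.dump(c,open(f'pics/{f}.pkl','wb')); return c
def ld(f): return pickle.load(open(f'pics/{f}.pkl','rb'))
def F(c): return c['img'].shape[0]/2/np.tan(np.radians(c['fov_y'])/2)
def ray(c,u,v):
    E=np.array(c['extrinsics']); R,t=E[:3,:3],E[:3,3]
    d=R.T@np.array([(u-c['cx'])/F(c),(v-c['cy'])/F(c),1]); return -R.T@t,d/np.linalg.norm(d)
def atz(c,u,v,z):
    o,d=ray(c,u,v); return o+d*(z-o[2])/d[2]
def tri(*obs):
    A=np.zeros((3,3));b=np.zeros(3);rs=[ray(*o) for o in obs]
    for o,d in rs: M=np.eye(3)-np.outer(d,d);A+=M;b+=M@o
    p=np.linalg.solve(A,b); return p,[np.linalg.norm(np.cross(p-o,d)) for o,d in rs]
def proj(c,p):
    E=np.array(c['extrinsics']); q=E[:3,:3]@np.array(p)+E[:3,3]; return q[:2]/q[2]*F(c)+[c['cx'],c['cy']]
E
python3 - <<'E'
from h import *
for n in('scene','top'):
    c=cap(n,n+'0'); E=np.array(c['extrinsics']); print(n,F(c),c['cx'],c['cy'],-E[:3,:3].T@E[:3,3],E[2,:3])
print(observe())
E
```

```text
pics
scene 519.9318164794225 316.6316668536296 193.0752127968106 [ 0.06078314 -0.32354728  0.9946699 ] [ 0.48090214 -0.09958606 -0.87110031]
top 483.2692406112962 303.502979490825 206.54438205775384 [ 0.45527594 -0.41990344  1.12866479] [ 0.09544841 -0.00705676 -0.99540937]
{'t': 0.1, 'qpos': array([ 1.24404386e+00,  3.14163295e-01, -4.79562186e-02,  1.21021833e+00,
       -2.86039321e-05,  1.57080009e+00]), 'qd': array([ 3.92205686e-04, -2.33692889e-03,  3.85873869e-03, -9.07003814e-05,
       -6.80357592e-04,  9.85022823e-04]), 'tau': array([ 6.99964166e-04, -5.40769207e+01,  3.40541375e+01,  1.12815414e-02,
        5.42995929e-05,  2.85316560e-06]), 'position': array([0.19242434, 0.56776085, 0.23052603]), 'tcp_rot': array([ 1.62652199e-01,  9.86683165e-01, -7.62819744e-04, -1.11250972e-04]), 'wrist_force': array([ 0.27298116, -0.99625924, -0.07862795]), 'moment': array([ 0.05227907, -0.01479792,  0.04970618]), 'finger_force': 0.0, 'gripper_width': 0.0852137173826003}
```

View pics/scene0.png

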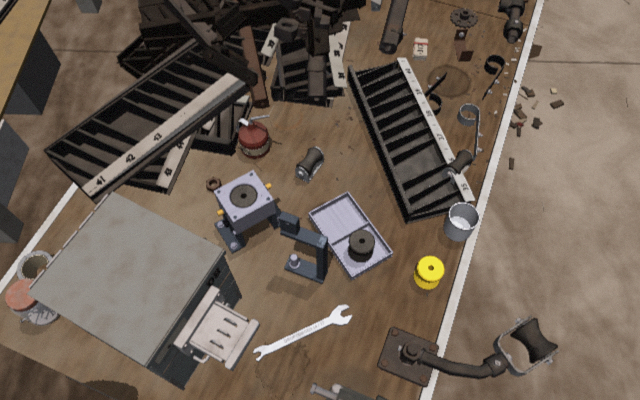

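View pics/top0.png

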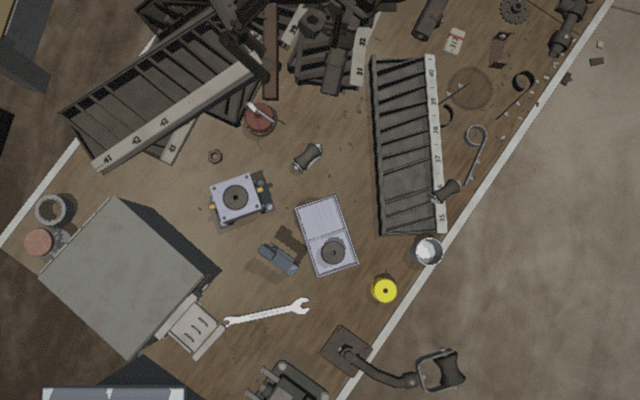

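The scene view shows the nest at (243,200), the knockout rod at (305,245) with its pin at (294,258), the tray at (350,235) with the finished roller at (361,245), and a yellow look-alike at (429,270). In the top view the same things are at (236,198), (280,255), (327,237) and (385,290). I'll enlarge both.

Run:
```python
from h import *
a=ld('scene0')['img'][150:300,200:400]; b=ld('top0')['img'][150:300,190:390]
cv2.imwrite('pics/za.png',cv2.resize(a,None,fx=4,fy=4,interpolation=cv2.INTER_CUBIC))
cv2.imwrite('pics/zb.png',cv2.resize(b,None,fx=4,fy=4,interpolation=cv2.INTER_CUBIC))
c=ld('top0')
for u,v in((236,198),(280,255),(327,237),(320,220)): print(atz(c,u,v,0.1),atz(c,u,v,0))
```

```text
[ 0.57143185 -0.28266235  0.1       ] [ 0.58272377 -0.26932067  0.        ]
[ 0.45056027 -0.37796371  0.1       ] [ 0.45010184 -0.37388661  0.        ]
[ 0.48915216 -0.477493    0.1       ] [ 0.49244538 -0.48309148  0.        ]
[ 0.52528452 -0.46253657  0.1       ] [ 0.53209029 -0.46668108  0.        ]
```

View pics/za.png

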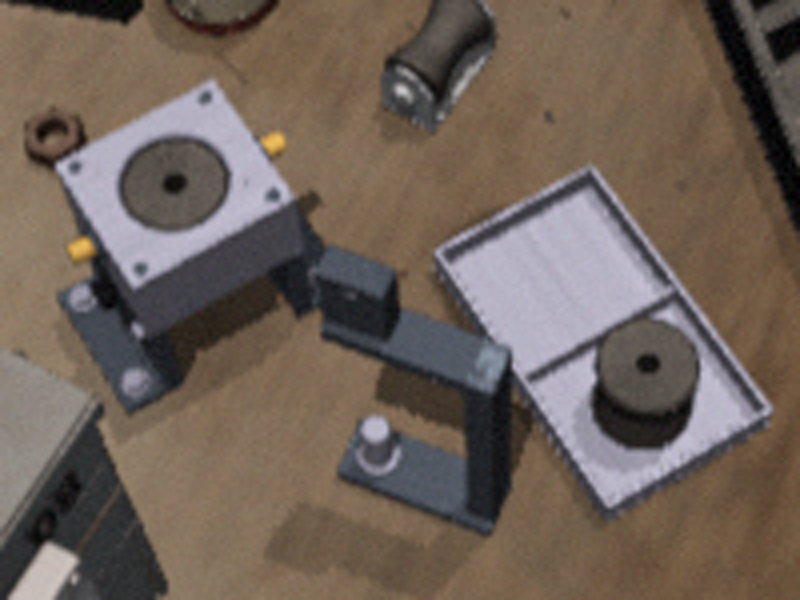

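View pics/zb.png

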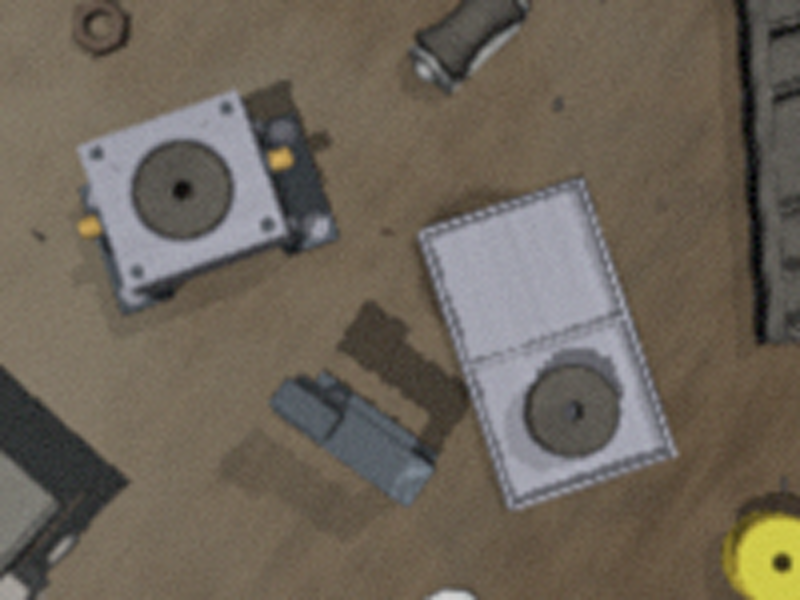

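The crops show:
- **Nest:** face screws in scene-zoom at (75,167), (206,97), (273,195) and (140,268), with the roller's hole at (175,183).
- **Rod:** lug top at about (357,270) and pin tip at (376,425).
- **Tray:** the upper half is empty, and the finished roller is at (648,362).
- **Roller candidates:** the one in the nest (top-zoom (181,190)), the one in the tray (572,410, finished) and the yellow one (780,560). The one inside the nest block is the one meant.

```bash
cat >> h.py <<'E'
S=ld('scene0');T=ld('top0')
def zs(u,v): return (S,200+(u+.5)/4-.5,150+(v+.5)/4-.5)
def zt(u,v): return (T,190+(u+.5)/4-.5,150+(v+.5)/4-.5)
E
python3 - <<'E'
from h import *
def P(n,a,b):
    p,r=tri(zs(*a),zt(*b)); print(n,p.round(4),np.round(r,4)); return p
P('bore',(175,183),(181,190))
s=[P('scr',a,b) for a,b in zip([(75,167),(206,97),(273,195),(140,268)],[(97,153),(227,107),(267,224),(137,271)])]
print('mean',np.mean(s,0)); 
for i,j in((0,1),(3,2),(3,0),(2,1)): d=s[j]-s[i];print(np.degrees(np.arctan2(d[1],d[0])),np.linalg.norm(d))
a=P('plL',(81,248),(88,228));b=P('plR',(274,143),(282,158))
P('lug',(357,270),(308,407))
P('armend',(488,360),(410,485))
P('tray c1',(436,252),(420,233));P('tray c2',(590,167),(582,180));P('c3',(770,410),(675,457));P('c4',(608,515),(512,508))
print('pin',atz(*zs(376,425),.046), atz(*zs(400,460),.01))
P('nut',(53,135),(100,27))
E
```

```text
bore [ 0.5709 -0.2838  0.1197] [0.0009 0.0009]
scr [ 0.5903 -0.2386  0.1198] [0.0001 0.0001]
scr [ 0.615  -0.3067  0.1204] [0.0003 0.0003]
scr [ 0.5532 -0.329   0.1206] [0.0007 0.0007]
scr [ 0.5281 -0.2613  0.1212] [0.0004 0.0004]
mean [ 0.57165528 -0.28389643  0.12046789]
-70.05526601426608 0.07246882621530218
-69.70394809114173 0.07214779403063563
20.095711302040627 0.06623031339116087
19.81612329389796 0.06577346742607064
plL [ 0.5515 -0.2338  0.1097] [0.001 0.001]
plR [ 0.59   -0.3349  0.1063] [0.0004 0.0004]
lug [ 0.4578 -0.3572  0.2124] [0. 0.]
armend [ 0.4202 -0.4051  0.178 ] [0. 0.]
tray c1 [ 0.5586 -0.4079  0.0162] [0.0006 0.0006]
tray c2 [ 0.5902 -0.5008  0.0163] [0.0002 0.0002]
c3 [ 0.431  -0.5535  0.0202] [0. 0.]
c4 [ 0.4008 -0.4617  0.0042] [0.0004 0.0004]
pin [ 0.45665238 -0.35699276  0.046     ] [ 0.45036105 -0.36631152  0.01      ]
nut [ 0.6795 -0.2188  0.0102] [0. 0.]
```

Run:
```python
from h import *
for n,a,b in(('boxR',(223,254),(205,273)),('boxB',(105,195),(114,197)),('boxnear',(150,363),(126,357)),('boxL',(33,283),(41,276)),('can',(462,210),(427,243)),('bracket',(311,158),(307,157)),('redpot',(252,130),(259,117)),('crate',(40,150),(62,113)),('crateTop',(235,75),(250,60))):
    p,r=tri((S,)+a,(T,)+b); print(n,p.round(3),np.round(r,3))
```

```text
boxR [ 0.417 -0.241  0.21 ] [0.001 0.001]
boxB [ 0.558 -0.067  0.23 ] [0.005 0.005]
boxnear [ 0.266 -0.112  0.23 ] [0.005 0.005]
boxL [0.412 0.038 0.259] [0.001 0.001]
can [ 0.477 -0.707  0.051] [0.004 0.004]
bracket [ 0.671 -0.437  0.05 ] [0.002 0.002]
redpot [ 0.758 -0.326  0.071] [0. 0.]
crate [0.741 0.081 0.15 ] [0.007 0.007]
crateTop [ 0.862 -0.313  0.138] [0.001 0.001]
```

Request:
apply_moves --pt "0 0 1" --pt "0 0 1" --pt "0.5 -0.5 1" --pt "1 -1 1" --pt "1 -1 1" --pt "1 -1 0.7" --pt "1 -1 0" --pt "1 -1 0" --pt "1 -1 0" --pt "1 -1 0" --pt "0.8 -1 0" --pt "0 -1 0" --roll '[-1,-1,-1,-1,-1,-1,-1,-1,-1,-1,-1,-1]' --gripper '[0,0,0,0,0,0,0,0,0,0,0,0]'

```text
t: 1.1
position: [0.4272, 0.2989, 0.3864]
tcp_rot: [0.714, 0.7, -0.001, 0.001]
wrist_force: [-0.4, -0.5, -0.2]
gripper_width: 0.0854
finger_force: 0.0
```

Request:
apply_moves --pt "0 -1 0" --pt "0 -1 0" --pt "0 -1 0" --pt "0 -1 0" --pt "0 -1 0" --pt "0 -1 0" --pt "0 -1 0" --pt "0 -1 0" --pt "0 -1 0" --pt "0 -1 0" --pt "0 -1 0" --pt "0 -1 0" --roll '[-1,-1,-1,-1,-1,-1,-0.2,0,0,0,0,0]' --gripper '[0,0,0,0,0,0,0,0,0,0,0,0]'

```text
t: 2.1
position: [0.4235, -0.0605, 0.3877]
tcp_rot: [0.898, 0.439, -0.0, -0.0]
wrist_force: [0.2, 0.6, -0.4]
gripper_width: 0.0853
finger_force: 0.0
```

Request:
apply_moves --pt "0 -1 0" --pt "0 -1 0" --pt "0 -1 0" --pt "0.2 -1 0" --pt "0.2 -1 0" --pt "0.2 -1 0" --pt "0.2 -1 0" --pt "0.2 -1 0" --pt "0 -0.8 0" --pt "0 0 0" --pt "0 0 0" --roll '[0,0,0,0,0,0,0,0,0,0,0]' --gripper '[0,0,0,0,0,0,0,0,0,0,0]'

```text
t: 3.02
position: [0.4536, -0.3239, 0.3868]
tcp_rot: [0.899, 0.438, -0.0, -0.001]
wrist_force: [-0.0, 0.3, 0.3]
gripper_width: 0.0854
finger_force: 0.0
```

Run:
```python
from h import *
c=cap('wrist','w1'); E=np.array(c['extrinsics']); print(F(c),-E[:3,:3].T@E[:3,3],E[2,:3]); print(observe()['position'],observe()['qpos'])
print(proj(c,[.457,-.357,.218]),proj(c,[.5715,-.284,.124]))
```

```text
289.96243219999695 [ 0.49837947 -0.26767287  0.52999131] [-0.17495606 -0.22100408 -0.95945171]
[ 0.45364062 -0.32300636  0.38725461] [-6.19001723e-01  2.20990291e-01  1.82164329e-01  1.53356974e+00
  4.14938340e-04  1.61459879e+00]
[342.16853676 204.8419085 ] [373.8713413   90.49464291]
```

View pics/w1.png

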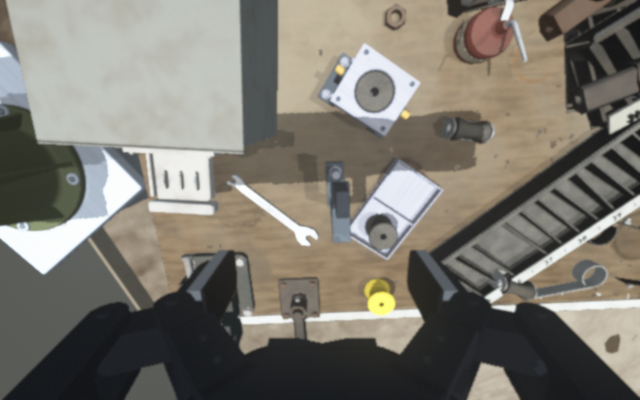

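The wrist view shows the nest bore at (374,91), the lug at about (342,200), the pin at (335,173) and the tray at (397,207). All of these match the projected estimates. I'll enlarge the rod and nest to refine.

Run:
```python
from h import *
a=ld('w1')['img'][35:260,300:450]
a=cv2.resize(a[110:215,10:100],None,fx=6,fy=6,interpolation=cv2.INTER_CUBIC); b=ld('w1')['img'][40:140,315:425]
b=cv2.resize(b,None,fx=2,fy=2,interpolation=cv2.INTER_CUBIC)
o=np.zeros((600,800,3),np.uint8); a=a[:600]; o[:a.shape[0],:540]=a; o[:200,560:780]=b
cv2.imwrite('pics/zw.png',o)
```

```text
(no output)
```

View pics/zw.png

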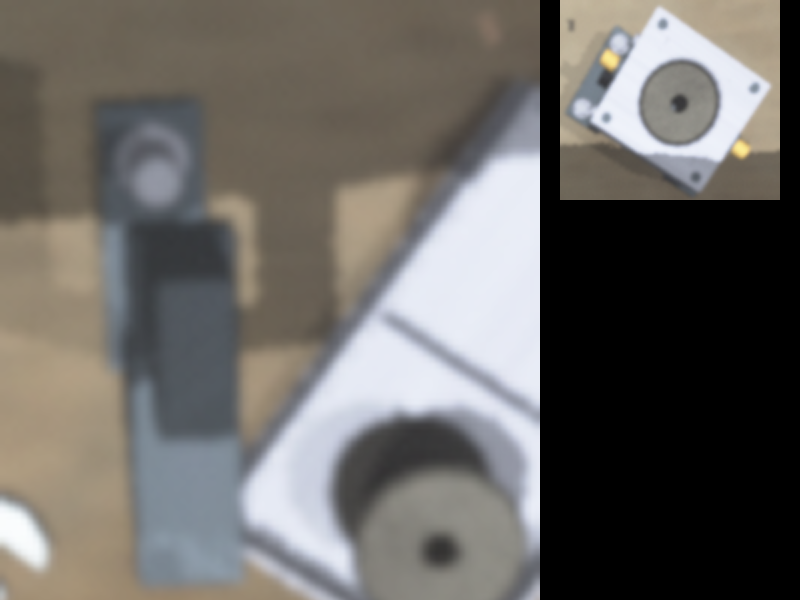

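The zoomed crop (origin (310,145), ×6) shows the lug top centre at (198,358), the pin tip at (156,183), the foot's front edge at (97..200,98), and the arm's rear edge at (138..242,583).

Run:
```python
from h import *
from scipy.optimize import least_squares
W=ld('w1')
def zw(u,v): return (W,310+(u+.5)/6-.5,145+(v+.5)/6-.5)
def zn(u,v): return (W,315+(u-560+.5)/2-.5,40+(v+.5)/2-.5)
print('lug3',tri(zw(198,358),zs(357,270),zt(308,407)))
print('pin2',tri(zw(156,183),zs(376,421)))
print('bore',tri(zn(679,102),zs(175,183),zt(181,190)), tri(zn(679,102),zt(181,190)))
obs=[((0,0,.218),zw(198,358)),((0,0,.218),zs(357,270)),((0,0,.218),zt(308,407)),((0,0,.046),zw(156,183)),((0,0,.046),zs(376,421)),((.017,0,.01),zw(148,98)),((-.067,0,.172),zw(190,583)),((-.067,0,.172),zs(495,368)),((-.067,0,.172),zt(422,482))]
def f(p,full=0):
    c,s=np.cos(p[2]),np.sin(p[2]);r=[]
    for m,o in obs:
        q=[p[0]+c*m[0]-s*m[1],p[1]+s*m[0]+c*m[1],m[2]]; r+=list(proj(o[0],q)-o[1:])
    return np.array(r)
r=least_squares(f,[.457,-.357,.9],loss='soft_l1'); print(r.x,np.degrees(r.x[2]));print(f(r.x).reshape(-1,2).round(1))
for z in(.12,.124): print(z,atz(*zn(679,102),z),atz(*zs(175,183),z),atz(*zt(181,190),z))
s=[atz(*zn(*p),.124) for p in((663,24),(755,88),(696,177),(606,118))]; print(np.mean(s,0)); 
for i,j in((0,1),(3,2),(3,0),(2,1)): d=s[j]-s[i];print(np.degrees(np.arctan2(d[1],d[0])),np.linalg.norm(d))
```

```text
lug3 (array([ 0.45737721, -0.35746586,  0.21383555]), [np.float64(0.0004509681982198089), np.float64(0.00041867921960530164), np.float64(0.00038856244553461637)])
pin2 (array([ 0.45740254, -0.35698234,  0.04886501]), [np.float64(0.00034233877569542323), np.float64(0.00034233877569537043)])
bore (array([ 0.57155636, -0.28408054,  0.11924123]), [np.float64(0.0012029586881142668), np.float64(0.0008141652460871721), np.float64(0.0013234358293648882)]) (array([ 0.57002076, -0.28437038,  0.13149297]), [np.float64(0.0003523477711636218), np.float64(0.0003523477711634429)])
[ 0.45772602 -0.35658929  0.94806626] 54.32019524634195
[[-0.1 -0.1]
 [-0.6 -1.4]
 [-0.6  0. ]
 [ 0.1 -0.5]
 [-0.3  0.5]
 [ 0.3  0.5]
 [-0.   0.2]
 [ 1.8 -0.4]
 [ 0.1  1.5]]
0.12 [ 0.57243279 -0.28472953  0.12      ] [ 0.57042844 -0.28468626  0.12      ] [ 0.57100683 -0.28293832  0.12      ]
0.124 [ 0.57171031 -0.28456312  0.124     ] [ 0.56809775 -0.28486398  0.124     ] [ 0.57054788 -0.28348148  0.124     ]
[ 0.57183843 -0.28554816  0.124     ]
-69.55409787127054 0.07223851394356821
-69.54427028637274 0.07238666682568057
19.90025357557214 0.0663526693184445
20.028101753048887 0.06633900812080354
```

Request:
apply_moves --pt "0.13 -0.6 0" --pt "0 -0.53 0" --pt "0 0 -1" --pt "0 0 -1" --pt "0 0 -1" --pt "0 0 -1" --pt "0 0 -1" --pt "0 0 -0.7" --pt "0 0 -0.5" --pt "0 0 -0.4" --pt "0 0 0" --pt "0 0 0" --roll '[0.37,0,0,0,0,0,0,0,0,0,0,0]' --gripper '[0,0,0,0,0,0,0,0,0,0,0,0]'

```text
t: 4.07
position: [0.4577, -0.3556, 0.19]
tcp_rot: [0.89, 0.457, -0.0, -0.001]
wrist_force: [-0.3, -0.1, 0.5]
gripper_width: 0.0855
finger_force: 0.0
```

Request:
apply_moves --pt "0 -0.05 -0.17" --pt "0 0 0" --pt "0 0 0" --pt "0 0 0" --pt "0 0 0" --pt "0 0 0" --pt "0 0 0" --pt "0 0 0" --pt "0 0 0" --pt "0 0 0" --pt "0 0 0" --pt "0 0 0" --roll '[0,0,0,0,0,0,0,0,0,0,0,0]' --gripper '[0.5,0.7,0.8,1,1,1,1,1,1,1,1,1]' --grip_force 80

```text
t: 5.07
position: [0.4583, -0.3585, 0.1853]
tcp_rot: [0.89, 0.456, 0.0, 0.0]
wrist_force: [-0.3, 3.1, 4.7]
gripper_width: 0.0152
finger_force: 79.1
```

Request:
apply_moves --pt "0 0 0.1" --pt "0 0 0.2" --pt "0 0 0.3" --pt "0 0 0.4" --pt "0 0 0" --pt "0 0 0" --roll '[0,0,0,0,0,0]' --gripper '[1,1,1,1,1,1]'

```text
t: 5.57
position: [0.4583, -0.3589, 0.2154]
tcp_rot: [0.89, 0.456, 0.0, 0.001]
wrist_force: [0.3, -0.0, -4.3]
gripper_width: 0.0152
finger_force: 78.1
```

Run:
```python
from h import *
o=observe(); print(o['position'],o['wrist_force'],o['moment'],o['gripper_width'],o['finger_force'])
a=cap('scene','s2')['img']; b=cap('wrist','w2')['img']
o=np.zeros((600,800,3),np.uint8)
o[:400,:400]=cv2.resize(a[200:300,250:350],None,fx=4,fy=4,interpolation=cv2.INTER_CUBIC)
o[:400,400:]=cv2.resize(b[100:300,240:440],None,fx=2,fy=2,interpolation=cv2.INTER_CUBIC)
cv2.imwrite('pics/z2.png',o)
```

```text
[ 0.45825512 -0.35894258  0.21543032] [ 0.26350018 -0.04572721 -4.26453151] [ 0.08904902 -0.03049125 -0.01344279] 0.015244707886329848 78.05231094360352
```

View pics/z2.png

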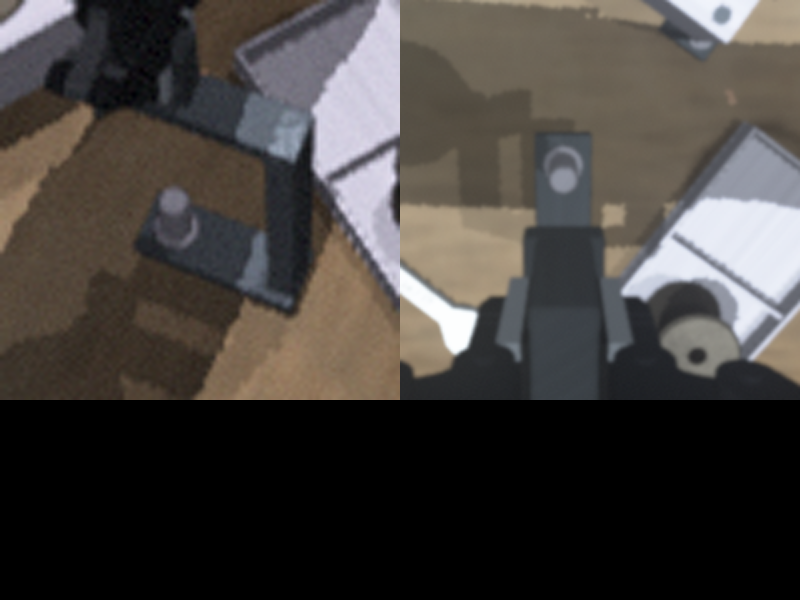

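In the zoom, the rod is lifted level, with its pin tip at (173,195) in the scene part and (563,180) in the wrist part. I'll triangulate that.

Run:
```python
from h import *
A=ld('s2');B=ld('w2'); o=observe(); p=o['position']
print(tri((A,250+173.5/4-.5,200+193.5/4-.5),(B,321.25,189.75)))
q=[p[0],p[1],p[2]-.1854+.046]; print(q,proj(A,q),proj(B,q))
x=np.array([np.cos(np.radians(54.4)),np.sin(np.radians(54.4)),0])
for t in(-.03,.03): # sensitivity to tilt
    print(t,proj(A,np.array(q)+x*t*.156),proj(B,np.array(q)+x*t*.156))
for z in(.172+.03,): 
    r=p-0; e=np.array([p[0],p[1],z])-.067*x; print('armend',proj(A,e))
```

```text
(array([ 0.45900586, -0.35736752,  0.0794249 ]), [np.float64(0.00031582285471866547), np.float64(0.0003158228547186182)])
[np.float64(0.457614445876272), np.float64(-0.3583995038482106), np.float64(0.07490077549625966)] [293.51969569 249.44346001] [320.9747787  190.44300552]
-0.03 [295.75114346 250.31605843] [320.98582306 194.93405377]
0.03 [291.29241849 248.57249246] [320.96363393 185.91112485]
armend [326.3190356  233.62889399]
```

Request:
apply_moves --pt "-0.1 0.2 0" --pt "-0.1 0.2 0" --pt "-0.1 0.2 0" --pt "-0.1 0.2 0" --pt "-0.07 0.14 0" --pt "0 0 0" --pt "0 0 -0.2" --pt "0 0 -0.25" --pt "0 0 -0.25" --pt "0 0 0" --pt "0 0 0" --pt "0 0 0" --roll '[-0.8,-0.8,-0.8,-0.8,-0.8,-0.8,-0.8,-0.12,0,0,0,0]' --gripper '[1,1,1,1,1,1,1,1,1,1,1,1]'

```text
t: 6.67
position: [0.4437, -0.3303, 0.1936]
tcp_rot: [0.985, 0.174, -0.0, -0.0]
wrist_force: [0.4, 0.6, -4.5]
gripper_width: 0.0149
finger_force: 78.2
```

```bash
cat >> h.py <<'E'
n0=np.array([.571,-.2845]);ex=np.array([.9397,.342]);ey=np.array([-.342,.9397])
def st():
    o=observe();p=o['position'];d=p[:2]-n0;q=o['tcp_rot']
    f=o['wrist_force'];
    print('t',round(o['t'],2),'TCP',p.round(4),'nest xy mm',(d@ex*1e3).round(1),(d@ey*1e3).round(1),'rodz',round((p[2]-.1854)*1e3,1),'yaw',np.degrees(np.arctan2(q[1]**2-q[0]**2,2*q[0]*q[1])).round(1),'F nest',np.round([f[:2]@ex,f[:2]@ey,f[2]],1),'M',o['moment'].round(3),'w',o['gripper_width'].round(4))
E
python3 -c "
from h import *
st()"
```

```text
Traceback (most recent call last):
  File "h.py", line 25, in st
    print('t',round(o['t'],2),'TCP',p.round(4),'nest xy mm',(d@ex*1e3).round(1),(d@ey*1e3).round(1),'rodz',round((p[2]-.1854)*1e3,1),'yaw',np.degrees(np.arctan2(q[1]**2-q[0]**2,2*q[0]*q[1])).round(1),'F nest',np.round([f[:2]@ex,f[:2]@ey,f[2]],1),'M',o['moment'].round(3),'w',o['gripper_width'].round(4))
                                                                                                                                                                                                                                                                                   ^^^^^^^^^^^^^^^^^^^^^^^^
AttributeError: 'float' object has no attribute 'round'
```

Request:
apply_moves --pt "0.3 0.11 0" --pt "0.42 0.153 0" --pt "0.42 0.153 0" --pt "0.42 0.153 0" --pt "0.42 0.153 0" --pt "0.42 0.153 0" --pt "0.42 0.153 0" --pt "0 0 0" --roll '[0,0,0,0,0,0,0,0]' --gripper '[1,1,1,1,1,1,1,1]'

```text
t: 7.33
position: [0.5316, -0.2982, 0.1936]
tcp_rot: [0.985, 0.175, 0.001, -0.0]
wrist_force: [1.0, 0.2, -4.0]
gripper_width: 0.0145
finger_force: 78.2
```

Request:
apply_moves --pt "0.42 0.153 0" --pt "0.42 0.153 0" --pt "0.42 0.153 0" --pt "0.12 0.043 0" --pt "0 0 0" --pt "0 0 0" --pt "0 0 0" --roll '[0,0,0,0,0,0,0]' --gripper '[1,1,1,1,1,1,1]'

```text
t: 7.92
position: [0.5693, -0.2845, 0.1937]
tcp_rot: [0.985, 0.173, -0.0, -0.0]
wrist_force: [0.1, -0.2, -4.3]
gripper_width: 0.015
finger_force: 78.3
```

```bash
sed -i "s/o\['gripper_width'\].round(4)/round(o['gripper_width'],4)/" h.py
python3 -c "
from h import *
st()
c=cap('wrist','w3');cap('scene','s3')
"
```

```text
t 7.92 TCP [ 0.5693 -0.2845  0.1937] nest xy mm -1.7 0.6 rodz 8.3 yaw -70.0 F nest [ 0.  -0.2 -4.3] M [ 0.073 -0.126  0.025] w 0.015
```

Request:
apply_moves --pt "0.022 0.008 0.1" --pt "0 0 0.1" --pt "0 0 0" --pt "0 0 0" --pt "0 0 0" --roll '[0,0,0,0,0]' --gripper '[1,1,1,1,1]'

```text
t: 8.43
position: [0.5704, -0.2843, 0.2]
tcp_rot: [0.985, 0.173, 0.0, 0.0]
wrist_force: [-0.2, 0.5, -4.2]
gripper_width: 0.0152
finger_force: 78.2
```

Request:
apply_moves --pt "0 0 0.033" --pt "0 0 0.033" --pt "0 0 0" --pt "0 0 0" --roll '[0,0,0,0]' --gripper '[1,1,1,1]'

```text
t: 8.77
position: [0.5703, -0.2841, 0.2015]
tcp_rot: [0.985, 0.173, -0.0, -0.0]
wrist_force: [0.8, 0.5, -6.7]
gripper_width: 0.0149
finger_force: 78.1
```

```bash
python3 -c "
from h import *
st()
"
```

```text
t 8.77 TCP [ 0.5703 -0.2841  0.2015] nest xy mm -0.5 0.6 rodz 16.1 yaw -70.0 F nest [ 0.9  0.2 -6.7] M [ 0.031 -0.165  0.014] w 0.0149
```

Request:
apply_moves --pt "0 0 0.04" --pt "-0.0114 0.0313 0" --pt "-0.0114 0.0313 0" --pt "-0.0114 0.0313 0" --pt "0 0 0" --pt "0 0 0" --roll '[0,0,0,0,0,0]' --gripper '[1,1,1,1,1,1]'

```text
t: 9.27
position: [0.5694, -0.2822, 0.2024]
tcp_rot: [0.985, 0.173, -0.0, 0.001]
wrist_force: [2.2, -4.9, -16.1]
gripper_width: 0.0149
finger_force: 78.4
```

```bash
python3 -c "
from h import *
st()
"
```

```text
t 9.27 TCP [ 0.5694 -0.2822  0.2024] nest xy mm -0.7 2.7 rodz 17.0 yaw -70.0 F nest [  0.4  -5.4 -16.1] M [-1.548e+00 -9.440e-01  1.000e-03] w 0.0149
```

Request:
apply_moves --pt "0 0 -0.015" --pt "-0.0114 0.0313 0" --pt "-0.0114 0.0313 0" --pt "-0.0114 0.0313 0" --pt "0 0 0" --pt "0 0 0" --roll '[0,0,0,0,0,0]' --gripper '[1,1,1,1,1,1]'

```text
t: 9.77
position: [0.5686, -0.2783, 0.2033]
tcp_rot: [0.985, 0.174, 0.001, 0.0]
wrist_force: [0.0, -0.3, -4.8]
gripper_width: 0.0146
finger_force: 80.2
```

```bash
python3 -c "
from h import *
st()
"
```

```text
t 9.77 TCP [ 0.5686 -0.2783  0.2033] nest xy mm -0.1 6.6 rodz 17.9 yaw -70.0 F nest [-0.1 -0.3 -4.8] M [-0.105 -0.123  0.037] w 0.0146
```

Request:
apply_moves --pt "0 0 0.03" --pt "0 0 0.03" --pt "0 0 0" --pt "0 0 0" --roll '[0,0,0,0]' --gripper '[1,1,1,1]'

```text
t: 10.1
position: [0.5686, -0.2787, 0.2046]
tcp_rot: [0.985, 0.173, 0.0, 0.0]
wrist_force: [-0.0, -0.9, -4.6]
gripper_width: 0.0151
finger_force: 80.2
```

```bash
python3 -c "
from h import *
st()
"
```

```text
t 10.1 TCP [ 0.5686 -0.2787  0.2046] nest xy mm -0.3 6.3 rodz 19.2 yaw -70.0 F nest [-0.4 -0.9 -4.6] M [-0.243 -0.277  0.003] w 0.0151
```

Request:
apply_moves --pt "0.006 -0.016 0.03" --pt "0 0 0.03" --pt "0 0 0" --pt "0 0 0" --roll '[0,0,0,0]' --gripper '[1,1,1,1]'

```text
t: 10.43
position: [0.5686, -0.279, 0.2062]
tcp_rot: [0.985, 0.173, 0.0, -0.0]
wrist_force: [0.5, -0.9, -5.1]
gripper_width: 0.0152
finger_force: 80.2
```

```bash
python3 -c "
from h import *
st()
"
```

```text
t 10.43 TCP [ 0.5686 -0.279   0.2062] nest xy mm -0.4 6.0 rodz 20.8 yaw -70.0 F nest [ 0.1 -1.  -5.1] M [-0.164 -0.223 -0.001] w 0.0152
```

Request:
apply_moves --pt "0.006 -0.016 0.03" --pt "0 0 0.03" --pt "0 0 0.03" --pt "0 0 0" --pt "0 0 0" --roll '[0,0,0,0,0]' --gripper '[1,1,1,1,1]'

```text
t: 10.85
position: [0.5688, -0.2794, 0.2089]
tcp_rot: [0.985, 0.173, 0.0, -0.0]
wrist_force: [0.2, 0.7, -5.3]
gripper_width: 0.015
finger_force: 80.2
```

```bash
python3 -c "
from h import *
st()
"
```

```text
t 10.85 TCP [ 0.5688 -0.2794  0.2089] nest xy mm -0.4 5.5 rodz 23.5 yaw -70.0 F nest [ 0.4  0.6 -5.3] M [ 0.03  -0.099  0.041] w 0.015
```

Request:
apply_moves --pt "0 0 0.06" --pt "0 0 0.06" --pt "0 0 0.06" --pt "0 0 0.06" --pt "0 0 0.06" --pt "0 0 0.06" --pt "0 0 0" --pt "0 0 0" --roll '[0,0,0,0,0,0,0,0]' --gripper '[1,1,1,1,1,1,1,1]'

```text
t: 11.52
position: [0.5685, -0.2793, 0.22]
tcp_rot: [0.985, 0.173, -0.0, -0.0]
wrist_force: [-1.1, 0.4, -12.1]
gripper_width: 0.015
finger_force: 79.0
```

```bash
python3 -c "
from h import *
st()
"
```

```text
t 11.52 TCP [ 0.5685 -0.2793  0.22  ] nest xy mm -0.5 5.7 rodz 34.6 yaw -70.0 F nest [ -0.9   0.8 -12.1] M [ 0.053  0.078 -0.004] w 0.015
```

Request:
apply_moves --pt "0 0 0.06" --pt "0 0 0.06" --pt "0 0 0.06" --pt "0 0 0.06" --pt "0 0 0.06" --pt "0 0 0.06" --pt "0 0 0.06" --pt "0 0 0.03" --pt "0 0 0" --pt "0 0 0" --pt "0 0 0" --roll '[0,0,0,0,0,0,0,0,0,0,0]' --gripper '[1,1,1,1,1,1,1,1,1,1,1]'

```text
t: 12.43
position: [0.5689, -0.2796, 0.2339]
tcp_rot: [0.985, 0.173, 0.0, 0.0]
wrist_force: [-1.1, 0.7, -10.1]
gripper_width: 0.0151
finger_force: 79.5
```

```bash
python3 -c "
from h import *
st()
"
```

```text
t 12.43 TCP [ 0.5689 -0.2796  0.2339] nest xy mm -0.3 5.3 rodz 48.5 yaw -70.0 F nest [ -0.8   1.1 -10.1] M [0.359 0.346 0.04 ] w 0.0151
```

Request:
apply_moves --pt "0 0 -0.1" --pt "0 0 -0.15" --pt "0 0 -0.15" --pt "0 0 -0.15" --pt "0 0 -0.15" --pt "0 0 -0.15" --pt "0 0 -0.15" --pt "0 0 -0.15" --pt "0 0 -0.2" --pt "0 0 0" --pt "0 0 0" --roll '[0,0,0,0,0,0,0,0,0,0,0]' --gripper '[1,1,1,1,1,1,1,1,1,1,1]'

```text
t: 13.35
position: [0.5684, -0.2793, 0.192]
tcp_rot: [0.985, 0.173, -0.0, -0.0]
wrist_force: [0.2, 0.0, -4.3]
gripper_width: 0.0153
finger_force: 80.3
```

```bash
python3 -c "
from h import *
st()
"
```

```text
t 13.35 TCP [ 0.5684 -0.2793  0.192 ] nest xy mm -0.6 5.7 rodz 6.6 yaw -70.0 F nest [ 0.2 -0.  -4.3] M [ 0.019 -0.171  0.019] w 0.0153
```

Request:
apply_moves --pt "-0.3 -0.11 0" --pt "-0.41 -0.15 0" --pt "-0.41 -0.15 0" --pt "-0.41 -0.15 0" --pt "-0.41 -0.15 0" --pt "-0.41 -0.15 0" --pt "-0.41 -0.15 0" --pt "-0.41 -0.15 0" --pt "-0.41 -0.15 0" --pt "-0.41 -0.15 0" --pt "-0.41 -0.15 0" --pt "-0.1 -0.04 0" --roll '[0,0,0,0,0,0,0,0,0,0,0,0]' --gripper '[1,1,1,1,1,1,1,1,1,1,1,1]'

```text
t: 14.35
position: [0.4314, -0.3296, 0.1926]
tcp_rot: [0.985, 0.173, -0.001, -0.0]
wrist_force: [-0.3, 0.2, -4.3]
gripper_width: 0.0148
finger_force: 80.3
```

Request:
apply_moves --pt "0 0 0" --pt "0 0 -0.06" --pt "0 0 -0.06" --pt "0 0 -0.06" --pt "0 0 -0.03" --pt "0 0 -0.02" --pt "0 0 0" --pt "0 0 0" --roll '[0,0,0,0,0,0,0,0]' --gripper '[1,1,1,1,1,1,1,1]'

```text
t: 15.02
position: [0.4339, -0.3289, 0.1857]
tcp_rot: [0.985, 0.174, -0.0, -0.0]
wrist_force: [-1.0, -0.3, -5.2]
gripper_width: 0.0149
finger_force: 80.4
```

```bash
python3 -c "
from h import *
st()
"
```

```text
t 15.02 TCP [ 0.4339 -0.3289  0.1857] nest xy mm -144.0 5.2 rodz 0.3 yaw -70.0 F nest [-1.   0.  -5.2] M [ 0.021 -0.133  0.04 ] w 0.0149
```

Request:
apply_moves --pt "0 0 -0.03" --pt "0 0 -0.01" --pt "0 0 0" --pt "0 0 0" --roll '[0,0,0,0]' --gripper '[1,1,1,1]'

```text
t: 15.35
position: [0.4343, -0.3291, 0.1853]
tcp_rot: [0.985, 0.174, 0.001, 0.0]
wrist_force: [1.6, 0.8, 5.2]
gripper_width: 0.0149
finger_force: 81.5
```

Now on the bench. I'll release gently, check, then rise straight up.

Request:
apply_moves --pt "0 0 0" --pt "0 0 0" --pt "0 0 0" --pt "0 0 0" --pt "0 0 0" --pt "0 0 0" --pt "0 0 0" --pt "0 0 0" --roll '[0,0,0,0,0,0,0,0]' --gripper '[0.75,0.6,0.5,0.4,0.3,0.2,0.1,0]' --grip_force 20

```text
t: 16.02
position: [0.4337, -0.329, 0.1845]
tcp_rot: [0.985, 0.173, -0.0, -0.0]
wrist_force: [-0.3, -0.2, 0.5]
gripper_width: 0.0849
finger_force: 0.0
```

Request:
apply_moves --pt "0 0 0" --pt "0 0 0.3" --pt "0 0 0.7" --pt "0 0 1" --pt "0 0 1" --pt "0 0 1" --pt "0.2 0.1 0.3" --pt "0.7 0.2 0" --pt "0 0 0" --pt "0 0 0" --pt "0 0 0" --roll '[0,0,0,0,0,0,0,0,0,0,0]' --gripper '[0,0,0,0,0,0,0,0,0,0,0]'

```text
t: 16.93
position: [0.4603, -0.3199, 0.3135]
tcp_rot: [0.985, 0.174, -0.0, -0.0]
wrist_force: [-0.3, 0.9, -0.4]
gripper_width: 0.0854
finger_force: 0.0
```

Run:
```python
from h import *
st(); a=cap('scene','s4')['img']; b=cap('wrist','w4')['img']; c=cap('top','t4')['img']
o=np.zeros((600,800,3),np.uint8)
R=lambda i,f: cv2.resize(i,None,fx=f,fy=f,interpolation=cv2.INTER_CUBIC)
o[:400,:480]=R(a[160:293,200:360],3)[:400]; o[:225,480:]=R(b,.5)[:225,:320]; o[225:585,480:]=R(c[160:280,200:307],3)[:360,:320]
cv2.imwrite('pics/z4.png',o)
```

```text
t 16.93 TCP [ 0.4603 -0.3199  0.3135] nest xy mm -116.1 4.6 rodz 128.1 yaw -70.0 F nest [ 0.1  1.  -0.4] M [-0.019 -0.01  -0.019] w 0.0854Traceback (most recent call last):
  File "<stdin>", line 5, in <module>
ValueError: could not broadcast input array from shape (399,480,3) into shape (400,480,3)
```

Run:
```python
from h import *
a,b,c=[ld(n)['img'] for n in('s4','w4','t4')]
o=np.zeros((600,800,3),np.uint8)
R=lambda i,w,h: cv2.resize(i,(w,h),interpolation=cv2.INTER_CUBIC)
o[:399,:480]=R(a[160:293,200:360],480,399); o[:200,480:]=R(b,320,200); o[200:560,480:]=R(c[160:280,200:306],318,360)[:, :320] if 0 else R(c[160:280,200:306],320,360)
o[400:600,:300]=R(b[60:160,250:400],300,200)
cv2.imwrite('pics/z4.png',o)
```

```text
(no output)
```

View pics/z4.png

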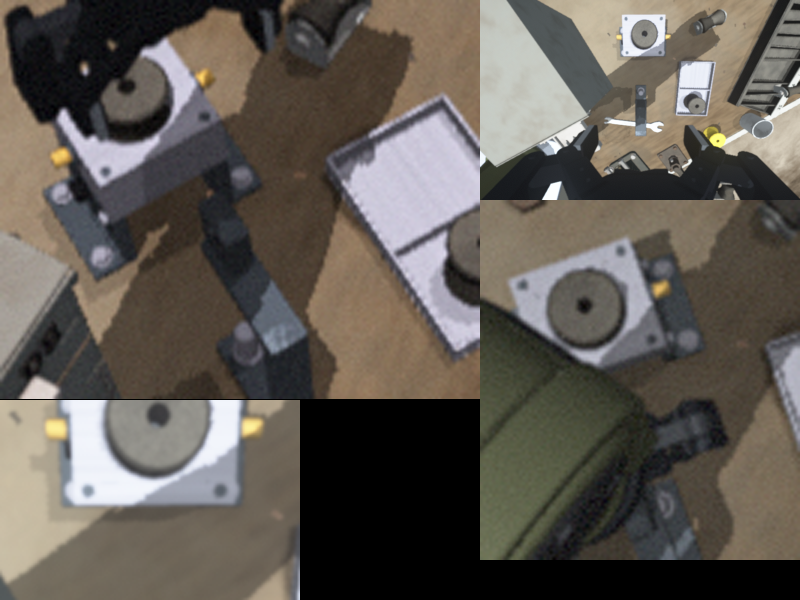

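The view shows the rod standing upright clear of the nest (pin at (245,335) in the scene part) and the roller proud in the bore. Next I go above the roller.

Request:
apply_moves --pt "0.6 0.2 0" --pt "0.8 0.25 0" --pt "0.8 0.25 0" --pt "0.8 0.25 0" --pt "0.69 0.23 0" --pt "0 0 -1" --pt "0 0 -1" --pt "0 0 -1" --pt "0 0 -1" --pt "0 0 -0.8" --pt "0 0 0" --pt "0 0 0" --roll '[0,0,0,0,0,0,0,0,0,0,0,0]' --gripper '[0,0,0,0,0,0,0,0,0,0,0,0]'

```text
t: 18.08
position: [0.57, -0.2843, 0.1685]
tcp_rot: [0.985, 0.173, -0.001, -0.001]
wrist_force: [0.1, -1.2, 0.3]
gripper_width: 0.0854
finger_force: 0.0
```

```bash
python3 -c "
from h import *
st()
"
```

```text
t 18.08 TCP [ 0.57   -0.2843  0.1685] nest xy mm -0.9 0.5 rodz -16.9 yaw -70.1 F nest [-0.3 -1.1  0.3] M [-0.029 -0.014 -0.038] w 0.0854
```

Request:
apply_moves --pt "0.03 0 -0.4" --pt "0 0 -0.4" --pt "0 0 -0.3" --pt "0 0 -0.2" --pt "0 0 -0.08" --pt "0 0 0" --pt "0 0 0" --roll '[0,0,0,0,0,0,0]' --gripper '[0,0,0,0,0,0,0]'

```text
t: 18.67
position: [0.5725, -0.2846, 0.1283]
tcp_rot: [0.985, 0.173, 0.0, 0.0]
wrist_force: [0.5, -0.2, -0.1]
gripper_width: 0.085
finger_force: 0.0
```

Request:
apply_moves --pt "0 0 0" --pt "0 0 0" --pt "0 0 0" --pt "0 0 0" --pt "0 0 0" --pt "0 0 0" --pt "0 0 0" --pt "0 0 0" --pt "0 0 0" --pt "0 0 0" --roll '[0,0,0,0,0,0,0,0,0,0]' --gripper '[0.1,0.2,0.3,0.35,0.45,0.55,0.65,0.7,0.7,0.7]' --grip_force 50

```text
t: 19.5
position: [0.5729, -0.2855, 0.1287]
tcp_rot: [0.985, 0.173, 0.0, 0.001]
wrist_force: [1.8, -4.8, 3.2]
gripper_width: 0.0499
finger_force: 51.7
```

```bash
python3 -c "
from h import *
st()
"
```

```text
t 19.5 TCP [ 0.5729 -0.2855  0.1287] nest xy mm 1.5 -1.6 rodz -56.7 yaw -70.0 F nest [ 0.1 -5.2  3.2] M [-1.233 -0.362 -0.054] w 0.0499
```

Request:
apply_moves --pt "0.01 -0.03 0" --pt "0 0 0.05" --pt "0 0 0.1" --pt "0 0 0.1" --pt "0 0 0.1" --pt "0 0 0.1" --pt "0 0 0" --pt "0 0 0" --roll '[0,0,0,0,0,0,0,0]' --gripper '[0.8,0.8,0.8,0.8,0.8,0.8,0.8,0.8]' --grip_force 70

```text
t: 20.17
position: [0.5727, -0.2858, 0.1408]
tcp_rot: [0.985, 0.173, -0.0, 0.0]
wrist_force: [2.7, -4.9, -2.6]
gripper_width: 0.0485
finger_force: 77.2
```

```bash
python3 -c "
from h import *
st()
"
```

```text
t 20.17 TCP [ 0.5727 -0.2858  0.1408] nest xy mm 1.1 -1.8 rodz -44.6 yaw -70.0 F nest [ 0.8 -5.6 -2.6] M [-1.222 -0.622 -0.007] w 0.0485
```

Request:
apply_moves --pt "0.01 -0.03 0.05" --pt "0 0 0.1" --pt "0 0 0.1" --pt "0 0 0.1" --pt "0 0 0" --pt "0 0 0" --roll '[0,0,0,0,0,0]' --gripper '[0.8,0.8,0.8,0.8,0.8,0.8]'

```text
t: 20.67
position: [0.5728, -0.2859, 0.1523]
tcp_rot: [0.985, 0.174, -0.0, -0.0]
wrist_force: [1.5, -0.5, -1.8]
gripper_width: 0.0487
finger_force: 77.5
```

Run:
```python
from h import *
st(); a=cap('scene','s5')['img']; b=cap('wrist','w5')['img']
R=lambda i,w,h: cv2.resize(i,(w,h),interpolation=cv2.INTER_CUBIC)
o=np.zeros((600,800,3),np.uint8); o[:400,:400]=R(a[150:250,195:295],400,400); o[:400,400:]=R(b[100:300,220:420],400,400)
cv2.imwrite('pics/z5.png',o)
```

```text
t 20.67 TCP [ 0.5728 -0.2859  0.1523] nest xy mm 1.2 -1.9 rodz -33.1 yaw -70.0 F nest [ 1.2 -1.  -1.8] M [-0.201 -0.18  -0.036] w 0.0487
```

View pics/z5.png

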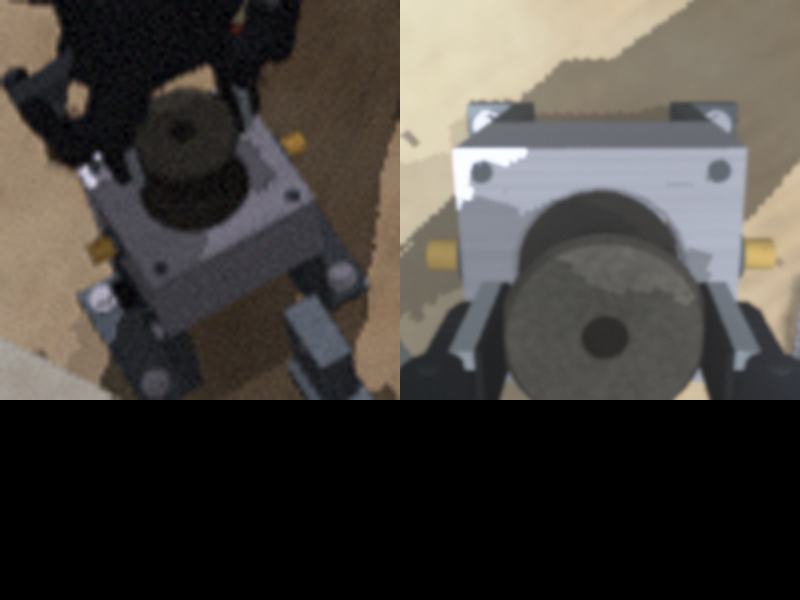

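The roller is held upright in both views (its hole at (184,130) in the scene part and (605,337) in the wrist part), and it's coming out cleanly. I'll refine the tray spot and raise further.

Run:
```python
from h import *
for f,L in((zs,[(436,252),(590,167),(770,410),(608,515)]),(zt,[(420,233),(582,180),(675,457),(512,508)])):
    s=np.array([atz(*f(*p),.022 if i<4 else 0)[:2] for i,p in enumerate(L)]); m=s.mean(0)
    d=(s[0]-s[3]+s[1]-s[2]); a=d/np.linalg.norm(d); print(s.round(4).tolist(),m.round(4),np.degrees(np.arctan2(a[1],a[0])).round(1),'spot',(m+.0413*a).round(4), np.linalg.norm(s[0]-s[3]),np.linalg.norm(s[0]-s[1]))
```

```text
[[0.5555, -0.408], [0.5871, -0.4996], [0.4303, -0.5531], [0.3946, -0.4595]] [ 0.4919 -0.48  ] 18.3 spot [ 0.5311 -0.4671] 0.16890442781947515 0.09689183355888221
[[0.5582, -0.4073], [0.5894, -0.5006], [0.431, -0.5533], [0.4018, -0.4606]] [ 0.4951 -0.4805] 18.6 spot [ 0.5343 -0.4673] 0.16521539478325328 0.09831253772689447
```

Request:
apply_moves --pt "0 0 0.2" --pt "0 0 0.3" --pt "0 0 0.5" --pt "0 0 0.5" --pt "0 0 0.5" --pt "0 0 0" --pt "0 0 0" --roll '[0,0,0,0,0,0,0]' --gripper '[0.8,0.8,0.8,0.8,0.8,0.8,0.8]'

```text
t: 21.35
position: [0.5735, -0.2865, 0.2134]
tcp_rot: [0.985, 0.173, 0.001, 0.0]
wrist_force: [0.4, 0.4, -3.4]
gripper_width: 0.049
finger_force: 77.4
```

Request:
apply_moves --pt "-0.1 -0.5 0" --pt "-0.2 -0.8 0" --pt "-0.2 -0.9 0" --pt "-0.2 -0.9 0" --pt "-0.2 -0.9 0" --pt "-0.2 -0.9 0" --pt "-0.15 -0.7 0" --pt "-0.1 -0.42 0" --pt "0 0 0" --pt "0 0 0" --pt "0 0 0" --roll '[0,0,0,0,0,0,0,0,0,0,0]' --gripper '[0.8,0.8,0.8,0.8,0.8,0.8,0.8,0.8,0.8,0.8,0.8]'

```text
t: 22.27
position: [0.5323, -0.4661, 0.2114]
tcp_rot: [0.985, 0.174, -0.0, -0.001]
wrist_force: [0.4, 0.4, -2.3]
gripper_width: 0.0489
finger_force: 77.4
```

Request:
apply_moves --pt "0 0 -0.4" --pt "0 0 -0.8" --pt "0 0 -0.9" --pt "0 0 -0.9" --pt "0 0 -0.9" --pt "0 0 -0.7" --pt "0 0 -0.4" --pt "0 0 -0.3" --pt "0 0 0" --pt "0 0 0" --roll '[0,0,0,0,0,0,0,0,0,0]' --gripper '[0.8,0.8,0.8,0.8,0.8,0.8,0.8,0.8,0.8,0.8]'

```text
t: 23.1
position: [0.533, -0.4668, 0.0538]
tcp_rot: [0.985, 0.174, 0.0, 0.0]
wrist_force: [0.4, -0.3, -2.4]
gripper_width: 0.0489
finger_force: 77.4
```

Run:
```python
from h import *
st(); a=cap('scene','s6')['img']; b=cap('wrist','w6')['img']; print(observe()['position'])
R=lambda i,w,h: cv2.resize(i,(w,h),interpolation=cv2.INTER_CUBIC)
o=np.zeros((400,800,3),np.uint8); o[:400,:400]=R(a[170:290,295:415],400,400); o[:400,400:]=R(b[100:300,220:420],400,400)
cv2.imwrite('pics/z6.png',o)
```

```text
t 23.1 TCP [ 0.533  -0.4668  0.0538] nest xy mm -98.1 -158.3 rodz -131.6 yaw -70.0 F nest [ 0.3 -0.4 -2.4] M [ 0.001 -0.054  0.032] w 0.0489
[ 0.53357942 -0.46773893  0.05500919]
```

View pics/z6.png

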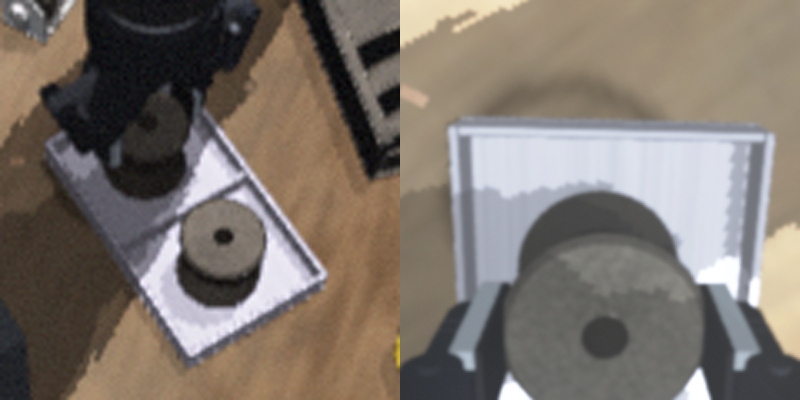

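The roller hangs over the empty half, centred between its walls. I'll lower it gently until it touches.

Request:
apply_moves --pt "0 0 -0.15" --pt "0 0 -0.15" --pt "0 0 -0.1" --pt "0 0 -0.05" --pt "0 0 0" --pt "0 0 0" --roll '[0,0,0,0,0,0]' --gripper '[0.8,0.8,0.8,0.8,0.8,0.8]'

```text
t: 23.7
position: [0.5324, -0.4671, 0.0401]
tcp_rot: [0.985, 0.173, 0.0, 0.0]
wrist_force: [-0.7, 1.1, 2.9]
gripper_width: 0.0491
finger_force: 77.9
```

Request:
apply_moves --pt "0 0 -0.04" --pt "0 0 -0.03" --pt "0 0 0" --pt "0 0 0" --roll '[0,0,0,0]' --gripper '[0.8,0.8,0.8,0.8]'

```text
t: 24.03
position: [0.5323, -0.4672, 0.0399]
tcp_rot: [0.985, 0.173, 0.0, 0.0]
wrist_force: [-5.7, 4.0, 14.8]
gripper_width: 0.0489
finger_force: 79.4
```

Request:
apply_moves --pt "0 0 0.05" --pt "0 0 0" --pt "0 0 0" --pt "0 0 0" --pt "0 0 0" --pt "0 0 0" --pt "0 0 0" --pt "0 0 0" --pt "0 0 0" --pt "0 0 0" --roll '[0,0,0,0,0,0,0,0,0,0]' --gripper '[0.8,0.8,0.4,0.35,0.3,0.2,0.1,0,0,0]' --grip_force 20

```text
t: 24.87
position: [0.5325, -0.467, 0.0389]
tcp_rot: [0.985, 0.173, 0.0, -0.0]
wrist_force: [-0.0, -0.4, -0.2]
gripper_width: 0.0851
finger_force: 0.0
```

Request:
apply_moves --pt "0 0 0.3" --pt "0 0 0.6" --pt "0 0 1" --pt "0 0 1" --pt "0 0 1" --pt "0 0 1" --pt "0 0 1" --pt "0 0 0.5" --pt "0 0 0" --pt "0 0 0" --pt "0 0 0" --roll '[0,0,0,0,0,0,0,0,0,0,0]' --gripper '[0,0,0,0,0,0,0,0,0,0,0]'

```text
t: 25.78
position: [0.532, -0.4666, 0.2301]
tcp_rot: [0.985, 0.173, -0.0, -0.001]
wrist_force: [0.2, 0.1, 0.7]
gripper_width: 0.0855
finger_force: 0.0
```

Run:
```python
from h import *
st(); a=cap('scene','s7')['img']; b=cap('wrist','w7')['img']
R=lambda i,w,h: cv2.resize(i,(w,h),interpolation=cv2.INTER_CUBIC)
o=np.zeros((400,800,3),np.uint8); o[:400,:400]=R(a[160:300,220:400],400,400); o[:400,400:]=R(b[0:300,170:470],400,400)
cv2.imwrite('pics/z7.png',o)
```

```text
t 25.78 TCP [ 0.532  -0.4666  0.2301] nest xy mm -98.9 -157.8 rodz 44.7 yaw -70.0 F nest [0.2 0.  0.7] M [ 0.021  0.038 -0.028] w 0.0855
```

View pics/z7.png

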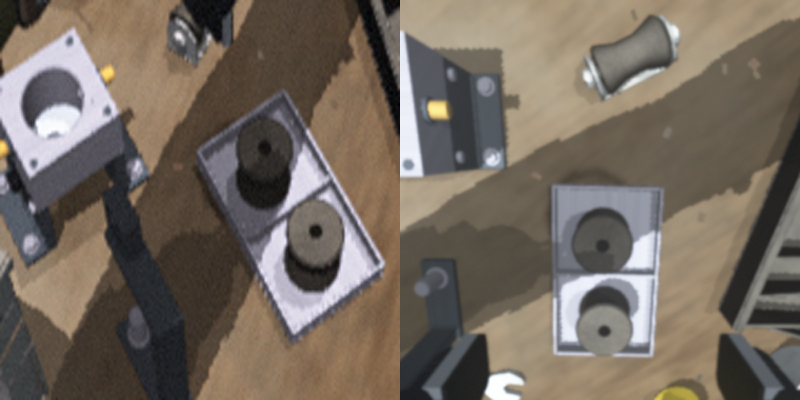

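The roller stands upright in the empty half (hole at (264,148) in the scene part), the rod is upright and the hand is clear.

```bash
python3 -c "
from h import *
print(hand_in())"
```

```text
the job is handed in; nothing more can be done
None
```

The job is handed in with no verdict returned: the last pictures show the roller standing upright in the tray's empty half and the rod upright on the bench clear of the nest; contact forces read stayed under about 16 N, and the clock was at about 26 s.

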